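# Peel the top mixing tray off a stuck stack and hold it out

## Robot

A 7-joint arm with a two-finger parallel gripper is mounted at the origin on a cart in front of the work surface, level with it; the furniture and walls round the work are solid. World frame = base frame: x ahead of the robot, y to its left, z up, the work surface at z = 0. Lengths are in m, angles in rad, forces in N, time in s.
With the tool pointing down it reaches from about 0.4 to 0.875 m from the base axis. Payload 19.3 kg.
Tool frame: the origin (TCP) lies on the mounting face of the last link; the fingertips stand 173 mm ahead of it and the grasp point (between the pads) lies 155 mm ahead of it; z points along the fingers, y is the line along which they close (so a half turn about z gives the same grasp; the last joint's range is limited). The gripper opens to 85 mm and grips with 20 to 120 N. Pads are 22 mm wide; open, the fingers measure 114 mm over their backs; the gripper's body (76 mm by 85 mm) begins 54 mm behind the grasp point. The pads swing forward as they close: fully open they stand 13 mm farther back than shut.
Start: joints at [1.116, 0.521, -0.036, 1.599, 0.021, 1.021, -0.113], TCP at [0.235, -0.579, 0.405] pointing down, gripper open.
Joint ranges: [-2.91, 2.91], [-0.3, 2.13], [-1.5, 1.42], [0.17, 2.43], [-1.26, 4.41], [0.16, 1.93], [-2.52, 2.52]. Speed limits (rad/s): [1.89, 1.89, 2.39, 2.39, 3.01, 3.01, 3.01].

## Interface

Orientations are given as [roll, pitch, yaw] about the fixed x, y, z axes, in that order (R = Rz(yaw) Ry(pitch) Rx(roll)).
In Python, from workcell import bot, vision gives the robot as it stands.
- The arm moves only by the shell command python3 -m creep 'ROWS' [FORCE]. ROWS is JSON, a list that holds one entry, the list of rows, each a list of 7 numbers: the opening, from -1 (shut) to 1 (fully open), then the shift along the tool's x, y, z in cm, then the turn, a rotation vector about the tool's x, y, z in rad. In form: [[[grip, tx, ty, tz, rx, ry, rz], ...]]. A call has 1 to 12 rows; each row shifts and turns the commanded pose from where the row before left it, along the tool's axes as they then stand; what a row does not reach is not made up. A row lasts 1/8 s, in which the tool goes at most 62.5 mm and 10.7 degrees, less where a joint would pass 70% of its speed; a pose out of reach is approached as far as the arm can. A call with a gripper value outside its range is refused whole. The fingers move at their own pace and stop on an object; FORCE is the grip in N (left out, the last holds). Time passes only in rows, so rows that do not move let the fingers close. It gives the time, the measured TCP pose, the force, the opening and the grip force at its end, in the units of the state.
- bot.observe(): the state, without advancing time (a new reading comes with each control period).
- vision.grab_frame(name): name is "side" or "top"; returns a dict with "image" (420x560x3 uint8, blue, green, red), "depth" (420x560 float32, m along the optical axis (not along the pixel's ray), 0 where there is no reading), "fovy" (degrees; the focal length in pixels is half the picture's height over the tangent of half this angle, whatever the lens; pixels are square), "cx", "cy" (the principal point, pixels), "k1" (the pictures are not rectified: a ray, as slopes to the right and down, at radius r is drawn at 1 + k1 r^2 times it, then the intrinsics apply), "cam_to_world" (4x4, takes a point from camera to world coordinates). Camera axes: x right, y down, z forward; pixel columns grow to the right and rows downward; lengths in m; the calibration is good to about 2 mm. A picture is of the moment at which its call begins.
- bot.job_done(): hands the job in; it is judged then, once.
The state is a dict: "clock": time; "qpos": joint angles; "qd": joint speeds; "joint_efforts": joint torques, N m; "position": TCP position; "tool_rot": TCP orientation; "force": force on the tool from outside, world axes, zero at the start; "moment": the same for the moment, N m; "grip_width": finger opening in m; "finger_force": force on a finger pad.
Only numpy, scipy, OpenCV 4.12 (cv2) and the standard library are available. Lean on these libraries where they do the work, as an engineer would, in place of code of your own. Each camera call takes 0.05 s, during which the arm holds its last target. There are 200 camera calls.

## Task

A stack of nested white mixing trays stands on the table under a loose lid, and dried paint under their feet sticks them together. Lift the lid off by its handle and lay it right way up, flat on the bare table; then take the top tray by the upright blue lug at its corner and peel it loose, that corner first while the opposite corner is still down, so that the trays beneath stay standing where they are. Finish still holding the tray by its lug, level with its open side up, at least 10 cm above the table and clear to the side of the stack, with the jar and paint tube left undisturbed.

Things in the scene. Friction and masses are not known exactly. Their poses are not given: they have to be found in the camera images.
- stack: the loose stack of five lower trays, stuck together as one piece, 1.0 kg: white enamel, blue rims, 150 x 150 mm, rounded corners, rim top 70 mm above the table. Its trays have upright blue lugs like the top tray's, lower down and at other corners too; leave them alone. Origin: centre of its underside, on the table; z up
- tray: the loose top tray, 0.18 kg, nested in the stack: white, blue rim, 150 x 150 mm, 30 mm high from its feet's undersides (origin: centre between them) to rim top. Nested, its origin is 50 mm above the stack's. Lug at its -x -y corner. Four feet at x, y = +-38 mm, each held by dried paint (1.5 to 2 N) until risen 5 mm; tipping it by 0.25 rad about the foot farthest from the lug frees three
- tray_lug (a point): middle of the top tray's upright blue lug, 12 mm above the rim top level, 95.5 mm from the tray's centre. The lug is a flat plate 34 mm wide, 5 mm thick, standing 21 mm above rim top level, its faces square to the tray's diagonal x = y: pinch it from above along that diagonal, one finger inside the tray, one outside. Axes as the tray's
- tray_heel (a point): the rim top at the corner diagonally across from the lug (+x +y corner of the tray), 90 mm from the tray's centre. Axes as the tray's
- lid: the loose lid on the top tray, 0.16 kg: white enamel, blue edge, 142 x 142 mm, rounded corners; a 5 mm deep skirt beneath drops into the tray with about 3 mm of play. Origin: centre of the skirt's underside, which rests on the table when the lid is laid down (25 mm above the tray's origin when on it); z up
- lid_handle (a point): middle of the lid handle's bar, 36 mm above the lid's origin. The bar is 70 mm long along the lid's x, 14 mm wide along its y and 10 mm high; under it 20 mm of free height above the lid. Pinch it across its 14 mm width
- jar: closed paint jar with blue lid, 63 mm across, 66 mm high, a bystander. Origin: centre of its underside. Apart from the things listed, the table is bare up to 0.62 m ahead of the robot and 0.35 m to either side of its middle line
- tube: paint tube with a yellow band lying flat behind the jar and stack, 31 x 124 x 21 mm, long along its y, a bystander. Origin: centre of its underside

How it is judged:
By the outcome, as a careful person would: the job done as asked, in the order asked, and still so for the second after the job is handed in, while the arm keeps its last pose, push and grip.
It also fails if it takes over 59 s, if anything falls off the work surface, if the arm or the gripper's body presses on something with over 40 N, if the wrist force passes 120 N, or if a joint passes its speed limit or range.

## Working session

There is one attempt and no reset: what is moved stays moved. The work goes in short steps, Python scripts to look and compute and a shell command to move; the robot and the scene stay as the last step left them, time stands still between calls to the robot, and variables do not carry over. Pictures are saved under pics/ and viewed, at most 10 in all, crops included, and the job is handed in when it is done.

```bash
ls; mkdir -p pics; cat > h.py <<'E'
import numpy as np, cv2
from scipy.spatial.transform import Rotation as R
from workcell import bot, vision
def K(f):
    h=f["image"].shape[0]; return h/2/np.tan(np.radians(f["fovy"])/2)
def cloud(f):
    F=K(f);d=f["depth"];v,u=np.mgrid[:d.shape[0],:d.shape[1]]
    a=(u-f["cx"])/F;b=(v-f["cy"])/F;x,y=a.copy(),b.copy()
    for _ in range(20):
        s=1+f["k1"]*(x*x+y*y);x,y=a/s,b/s
    P=np.stack([x*d,y*d,d,np.ones_like(d)],-1)@np.array(f["cam_to_world"]).T
    P[d==0]=np.nan
    return P[...,:3]
def rayz(f,u,v,z):
    F=K(f);a=np.array([(u-f["cx"])/F,(v-f["cy"])/F]);p=a.copy()
    for _ in range(20): p=a/(1+f["k1"]*(p@p))
    M=np.array(f["cam_to_world"]);r=M[:3,:3]@np.array([*p,1]);o=M[:3,3]
    return o+r*(z-o[2])/r[2]
E
python3 - <<'E'
from h import *
for n in("top","side"):
    f=vision.grab_frame(n);cv2.imwrite(f"pics/{n}0.png",f["image"]);np.save(n+"0.npy",f,allow_pickle=True)
    print(n,f["fovy"],f["k1"],np.round(f["cam_to_world"],3))
s=bot.observe();print(s)
E
```

```text
pics
top 57.23606931588554 -0.06010317271156089 [[-0.028 -0.997  0.075  0.502]
 [-0.999  0.031  0.031 -0.039]
 [-0.034 -0.074 -0.997  0.955]
 [ 0.     0.     0.     1.   ]]
side 50.43029771827369 -0.06452580275141988 [[-0.958 -0.201  0.205  0.372]
 [-0.286  0.626 -0.726  0.746]
 [ 0.018 -0.754 -0.657  0.784]
 [ 0.     0.     0.     1.   ]]
{'clock': 0.1, 'qpos': array([ 1.11582166,  0.52195021, -0.03632854,  1.59992936,  0.0211756 ,
        1.02108543, -0.11281031]), 'qd': array([-0.00058886, -0.00210633, -0.00120899, -0.00212674, -0.00019753,
       -0.00049404, -0.00019681]), 'joint_efforts': array([ 6.49196823e-03, -9.28495002e+01,  1.98563106e+00, -3.70536590e+01,
        1.82625692e-02,  5.32843347e-03,  4.47698778e-05]), 'position': array([ 0.23453424, -0.57919987,  0.40419354]), 'tool_rot': array([-3.14060520e+00,  4.66965961e-05,  3.84741209e-01]), 'force': array([ 0.07184462,  0.328673  , -0.12308723]), 'moment': array([-0.0201768 , -0.01919341, -0.00599086]), 'finger_force': 0.0, 'grip_width': 0.08575710941368603}
```

View pics/top0.png

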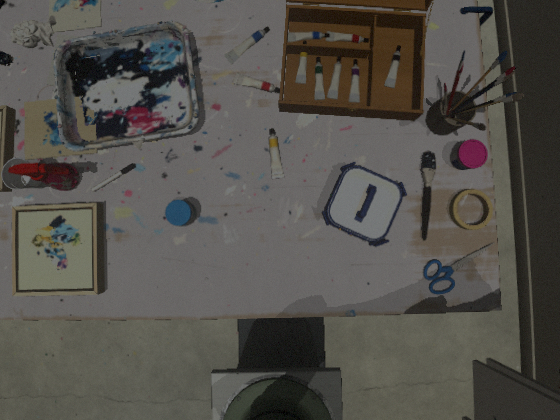

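View pics/side0.png

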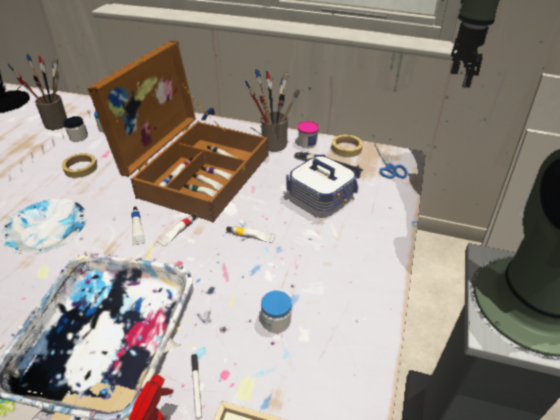

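```bash
python3 - <<'E'
from h import *
f=np.load("top0.npy",allow_pickle=True).item();P=cloud(f)
g=np.load("side0.npy",allow_pickle=True).item()
c=cv2.resize(f["image"][150:255,310:420],None,fx=5,fy=5,interpolation=cv2.INTER_CUBIC)
z=P[150:255,310:420,2];hm=cv2.applyColorMap(np.uint8(np.clip(np.nan_to_num(z)/0.125*255,0,255)),cv2.COLORMAP_JET)
hm=cv2.resize(hm,(250,250))
s=cv2.resize(g["image"][145:225,275:370],None,fx=6,fy=6,interpolation=cv2.INTER_CUBIC)
cv2.imwrite("pics/c.png",cv2.convertScaleAbs(c,alpha=1.6));cv2.imwrite("pics/s.png",s)
# heights in the four lug areas
for n,(u,v) in dict(ul=(341,167),ur=(401,187),lr=(384,240),ll=(327,213)).items():
    w=P[v-9:v+10,u-9:u+10];zz=w[...,2].ravel();print(n,np.round(np.sort(zz)[-25::4],3))
# handle
m=(P[...,2]>0.095)&(P[...,2]<0.15);m[:150]=0;m[255:]=0;m[:,:310]=0;m[:,420:]=0
n,l,st,ce=cv2.connectedComponentsWithStats(np.uint8(m))
for i in range(1,n):
    Q=P[l==i]
    if len(Q)>4:print(len(Q),ce[i].round(1),Q.mean(0).round(4),np.median(Q[:,2]).round(4),cv2.minAreaRect(np.float32(Q[:,:2])*1000))
# jar, tube
for nm,(a,b,c,d,lo,hi) in dict(jar=(160,200,190,235,.055,.08),tube=(255,125,295,185,.006,.03)).items():
    Q=P[b:d,a:c].reshape(-1,3);Q=Q[(Q[:,2]>lo)&(Q[:,2]<hi)];print(nm,len(Q),Q.min(0).round(3),Q.max(0).round(3),Q.mean(0).round(3))
E
```

```text
ul [0.083 0.083 0.083 0.084 0.084 0.084   nan]
ur [0.084 0.085 0.085 0.085 0.086 0.087   nan]
lr [0.1   0.1   0.101 0.101 0.101 0.102 0.103]
ll [0.089 0.09  0.091 0.091 0.092 0.093   nan]
218 [367.3 202.5] [ 0.5495 -0.2162  0.1145] 0.1152 ((549.767578125, -216.96087646484375), (14.421839714050293, 69.5319595336914), 63.85844802856445)
38 [381.5 242.3] [ 0.4616 -0.2467  0.1002] 0.1003 ((461.3605651855469, -246.48040771484375), (5.701810836791992, 31.009658813476562), 18.820634841918945)
jar 519 [0.513 0.187 0.055] [0.572 0.243 0.07 ] [0.542 0.214 0.065]
tube 331 [ 0.626 -0.034  0.006] [ 0.747 -0.001  0.022] [ 0.692 -0.014  0.015]
```

View pics/c.png

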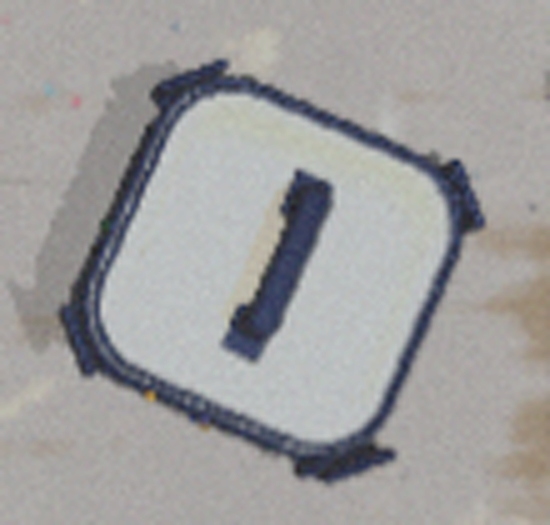

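View pics/s.png

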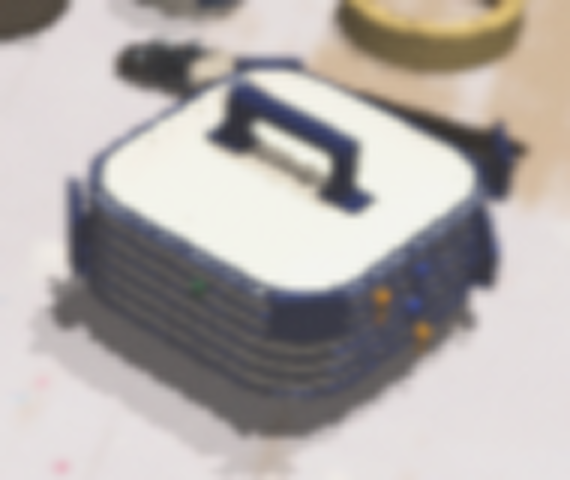

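The lug with its top at z = 0.101 is at crop (340,460), about full-image (381,242). It is the top tray's lug, in the corner nearest the robot. The handle is at about (367,202) with its top at z = 0.115. Both heights match the expected values, and the implied tray yaw agrees (about -26.3°).

```bash
cat >> h.py <<'E'
def goto(p,yaw,tilt=None):
    "print tool-frame shift (cm) and rotvec from now to TCP p, tool down with yaw deg"
    s=bot.observe();A=R.from_euler("xyz",s["tool_rot"]);B=R.from_euler("xyz",[np.pi,0,np.radians(yaw)])
    if tilt is not None:B=R.from_rotvec(tilt)*B
    print("t",round(s["clock"],2),"pos",s["position"].round(4),"rpy",s["tool_rot"].round(3),"q",s["qpos"].round(2),"grip",round(s["grip_width"],4),round(s["finger_force"],1),"F",s["force"].round(1))
    print("shift cm",(A.inv().apply(np.array(p)-s["position"])*100).round(2),"turn",(A.inv()*B).as_rotvec().round(3))
E
python3 -m creep '[[[0.2,3.57,-1.81,0,0,0,0],[0.2,3.57,-1.81,0,0,0,0],[0.2,3.57,-1.81,0,0,0,0],[0.2,3.57,-1.81,0,0,0,0],[0.2,3.57,-1.81,0,0,0,0],[0.2,3.57,-1.81,0,0,0,0],[0.2,3.57,-1.81,0,0,0,0],[0.2,3.57,-1.81,0,0,0,0],[0.2,3.57,-1.81,0,0,0,0],[0.2,3.57,-1.81,0,0,0,0],[0.2,3.57,-1.81,0,0,0,0],[0.2,3.57,-1.81,0,0,0,0]]]' 40
python3 -m creep '[[[0.2,0,0,0,0,0,0.14],[0.2,0,0,0,0,0,0.14],[0.2,0,0,0,0,0,0.14],[0.2,0,0,0,0,0,0.14],[0.2,0,0,0,0,0,0.14],[0.2,0,0,0,0,0,0.14],[0.2,0,0,0,0,0,0],[0.2,0,0,0,0,0,0]]]'
python3 -c "
from h import *
goto([.5497,-.2169,.266],-26.1)"
```

```text
clock: 1.6
position: [0.5508, -0.2161, 0.4045]
tool_rot: [-3.141, 0.0, 0.385]
force: [0.5, -0.4, -1.0]
grip_width: 0.0514
finger_force: 0.0
clock: 2.6
position: [0.5501, -0.2171, 0.4045]
tool_rot: [3.142, 0.0, -0.452]
force: [-0.0, 0.6, 0.2]
grip_width: 0.0513
finger_force: 0.0
t 2.6 pos [ 0.5501 -0.2171  0.4045] rpy [ 3.142  0.    -0.452] q [ 0.24  0.47  0.06  1.7  -0.03  0.98 -1.72] grip 0.0513 0.0 F [-0.   0.6  0.2]
shift cm [-0.04 -0.   13.85] turn [0.    0.    0.004]
```

```bash

python3 -m creep '[[[0.2,0,0,3,0,0,0],[0.2,0,0,3,0,0,0],[0.2,0,0,3,0,0,0],[0.2,0,0,2,0,0,0],[0.2,0,0,1.4,0,0,0],[0.2,0,0,1.4,0,0,0],[0.2,0,0,0,0,0,0],[-1,0,0,0,0,0,0],[-1,0,0,0,0,0,0],[-1,0,0,0,0,0,0],[-1,0,0,0,0,0,0],[-1,0,0,0,0,0,0]]]' 40
python3 -m creep '[[[-1,0,0,0,0,0,0],[-1,0,0,-0.5,0,0,0],[-1,0,0,-1,0,0,0],[-1,0,0,-1,0,0,0],[-1,0,0,-2,0,0,0],[-1,0,0,-3,0,0,0],[-1,0,0,-3,0,0,0],[-1,0,0,0,0,0,0]]]'
python3 - <<'E'
from h import *
goto([.50,.03,.266],-26.1)
f=vision.grab_frame("side");cv2.imwrite("pics/s1.png",f["image"][0:300,100:500])
E
```

```text
clock: 4.1
position: [0.5503, -0.2172, 0.2674]
tool_rot: [-3.141, -0.001, -0.455]
force: [-0.9, 0.8, 6.7]
grip_width: 0.0132
finger_force: 39.2
clock: 5.1
position: [0.5505, -0.2174, 0.3743]
tool_rot: [-3.141, -0.004, -0.455]
force: [0.5, 0.1, -1.5]
grip_width: 0.0129
finger_force: 39.3
t 5.1 pos [ 0.5505 -0.2174  0.3743] rpy [-3.141 -0.004 -0.455] q [ 0.24  0.5   0.05  1.73 -0.03  0.91 -1.72] grip 0.0129 39.3 F [ 0.5  0.1 -1.5]
shift cm [-15.46 -19.99  10.79] turn [-0.001 -0.004  0.   ]
```

View pics/s1.png

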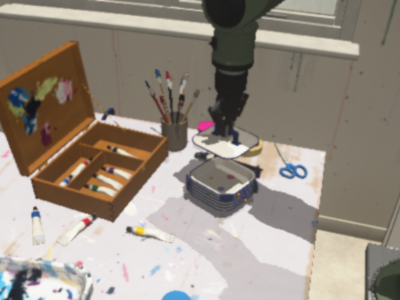

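The lid hangs level from the gripper at crop (225,142), clear of the open stack. Now I'll move it left.

```bash

python3 -m creep '[[[-1,-1.55,-2,0,0,0,0],[-1,-1.55,-2,0,0,0,0],[-1,-1.55,-2,0,0,0,0],[-1,-1.55,-2,0,0,0,0],[-1,-1.55,-2,0,0,0,0],[-1,-1.55,-2,0,0,0,0],[-1,-1.55,-2,0,0,0,0],[-1,-1.55,-2,0,0,0,0],[-1,-1.55,-2,0,0,0,0],[-1,-1.55,-2,0,0,0,0],[-1,0,0,0,0,0,0]]]'
python3 -m creep '[[[-1,0,0,3,0,0,0],[-1,0,0,3,0,0,0],[-1,0,0,3,0,0,0],[-1,0,0,3,0,0,0],[-1,0,0,2.5,0,0,0],[-1,0,0,2,0,0,0],[-1,0,0,0.8,0,0,0],[-1,0,0,0.3,0,0,0],[-1,0,0,0,0,0,0],[-1,0,0,0,0,0,0]]]'
python3 -c "
from h import *
goto([.50,.03,.1924],-26.1)"
```

```text
clock: 6.52
position: [0.4984, 0.0323, 0.371]
tool_rot: [3.141, 0.001, -0.452]
force: [0.4, -1.2, -1.9]
grip_width: 0.013
finger_force: 39.3
clock: 7.78
position: [0.499, 0.0306, 0.1963]
tool_rot: [-3.141, -0.001, -0.455]
force: [0.5, 0.1, -1.6]
grip_width: 0.0126
finger_force: 39.2
t 7.78 pos [0.499  0.0306 0.1963] rpy [-3.141e+00 -1.000e-03 -4.550e-01] q [-0.17  0.67 -0.01  2.06  0.01  0.41 -2.22] grip 0.0126 39.2 F [ 0.5  0.1 -1.6]
shift cm [0.11 0.01 0.39] turn [-0.001 -0.001  0.   ]
```

```bash

python3 -m creep '[[[-1,0,0,0.3,0,0,0],[-1,0,0,0.1,0,0,0],[-1,0,0,0,0,0,0]]]'
python3 -m creep '[[[0,0,0,0,0,0,0],[0,0,0,0,0,0,0],[0,0,0,0,0,0,0],[0,0,0,-1,0,0,0],[0,0,0,-3,0,0,0],[0,0,0,-3,0,0,0],[0,0,0,-4,0,0,0],[0,0,0,-4,0,0,0],[0,0,0,-2,0,0,0]]]'
python3 -c "
from h import *
goto([.4614,-.2465,.34],108.7)"
```

```text
clock: 8.15
position: [0.4989, 0.0306, 0.1922]
tool_rot: [-3.141, -0.0, -0.455]
force: [-3.5, -0.2, 11.8]
grip_width: 0.0131
finger_force: 40.9
clock: 9.28
position: [0.4989, 0.0305, 0.3644]
tool_rot: [-3.14, -0.002, -0.455]
force: [-0.6, -0.2, -0.5]
grip_width: 0.0428
finger_force: 0.0
t 9.28 pos [0.4989 0.0305 0.3644] rpy [-3.14e+00 -2.00e-03 -4.55e-01] q [-0.18  0.38  0.    1.97 -0.    0.79 -2.21] grip 0.0428 0.0 F [-0.6 -0.2 -0.5]
shift cm [ 8.81 26.53  2.42] turn [ 2.000e-03 -3.000e-03 -2.353e+00]
```

```bash

python3 -m creep '[[[0,0.9,2.65,0,0,0,0],[0,0.9,2.65,0,0,0,0],[0,0.9,2.65,0,0,0,0],[0,0.9,2.65,0,0,0,0],[0,0.9,2.65,0,0,0,0],[0,0.9,2.65,0,0,0,0],[0,0.9,2.65,0,0,0,0],[0,0.9,2.65,0,0,0,0],[0,0.9,2.65,0,0,0,0],[0,0.9,2.65,0,0,0,0]]]'
python3 -m creep '[[[0,0,0,0,0,0,-0.18],[0,0,0,0,0,0,-0.18],[0,0,0,0,0,0,-0.18],[0,0,0,0,0,0,-0.18],[0,0,0,0,0,0,-0.18],[0,0,0,0,0,0,-0.18],[0,0,0,0,0,0,-0.18],[0,0,0,0,0,0,-0.18],[0,0,0,0,0,0,-0.18],[0,0,0,0,0,0,-0.18],[0,0,0,0,0,0,-0.18],[0,0,0,0,0,0,-0.18]]]'
python3 -m creep '[[[0,0,0,0,0,0,-0.18],[0,0,0,0,0,0,0],[0,0,0,0,0,0,0]]]'
python3 - <<'E'
from h import *
goto([.4614,-.2465,.34],108.7)
for n in("top","side"):
    f=vision.grab_frame(n);cv2.imwrite(f"pics/{n}2.png",f["image"]);P=cloud(f);np.save(n+"2.npy",f,allow_pickle=True)
    m=(P[...,2]>0.0945)&(P[...,2]<.106)&(np.hypot(P[...,0]-.4614,P[...,1]+.2465)<.03)
    Q=P[m];print(n,len(Q),Q.mean(0).round(4) if len(Q) else 0, cv2.minAreaRect(np.float32(Q[:,:2])*1000) if len(Q)>3 else 0)
a=np.load("top2.npy",allow_pickle=True).item()["image"][130:290,190:430];cv2.imwrite("pics/top2c.png",cv2.convertScaleAbs(cv2.resize(a,None,fx=3,fy=3,interpolation=2),alpha=1.5))
E
```

```text
clock: 10.52
position: [0.4628, -0.2479, 0.3624]
tool_rot: [-3.141, -0.0, -0.455]
force: [0.0, 0.3, 0.2]
grip_width: 0.0427
finger_force: 0.0
clock: 12.02
position: [0.463, -0.247, 0.3623]
tool_rot: [-3.141, 0.001, 1.711]
force: [-0.6, 0.4, -0.2]
grip_width: 0.0429
finger_force: 0.0
clock: 12.4
position: [0.4631, -0.2471, 0.362]
tool_rot: [-3.142, 0.0, 1.88]
force: [-0.2, 0.4, 0.3]
grip_width: 0.0427
finger_force: 0.0
t 12.4 pos [ 0.4631 -0.2471  0.362 ] rpy [-3.142  0.     1.88 ] q [ 0.75  0.45 -0.5   1.89  0.28  0.87  0.43] grip 0.0427 0.0 F [-0.2  0.4  0.3]
shift cm [ 0.1  -0.14  2.2 ] turn [-0.     0.    -0.017]
top 39 [ 0.4618 -0.247   0.1001] ((461.4960021972656, -246.4927978515625), (5.292038917541504, 30.142765045166016), 20.94329071044922)
side 22 [ 0.4588 -0.2441  0.0998] ((458.51873779296875, -245.596923828125), (5.31928825378418, 34.95005798339844), 19.201547622680664)
```

View pics/top2c.png

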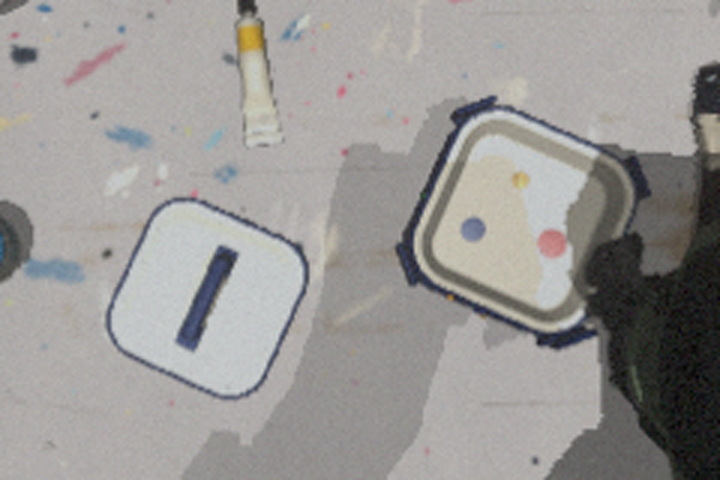

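The lid lies flat and right way up at crop (207,298), clear of the tube and jar. The tray's lug is at crop (565,335) and agrees between both cameras to about 3 mm.

```bash

python3 -m creep '[[[-0.3,0.15,-0.2,0,0,0,-0.02],[-0.3,0,0,2,0,0,0],[-0.3,0,0,2,0,0,0],[-0.3,0,0,2,0,0,0],[-0.3,0,0,1.5,0,0,0],[-0.3,0,0,1,0,0,0],[-0.3,0,0,0.5,0,0,0],[-0.3,0,0,0,0,0,0],[-0.3,0,0,0,0,0,0]]]'
python3 - <<'E'
from h import *
goto([.4608,-.246,.2545],108.9)
f=vision.grab_frame("side");a=f["image"][100:250,230:420];cv2.imwrite("pics/s3.png",cv2.resize(a,None,fx=4,fy=4,interpolation=2))
E
```

```text
clock: 13.62
position: [0.4609, -0.2462, 0.2721]
tool_rot: [3.141, 0.0, 1.905]
force: [-0.1, -0.7, 0.3]
grip_width: 0.0296
finger_force: 0.0
t 13.62 pos [ 0.4609 -0.2462  0.2721] rpy [3.141 0.    1.905] q [ 0.7   0.58 -0.44  1.96  0.38  0.68  0.36] grip 0.0296 0.0 F [-0.1 -0.7  0.3]
shift cm [ 0.03 -0.01  1.76] turn [0.    0.    0.004]
```

View pics/s3.png

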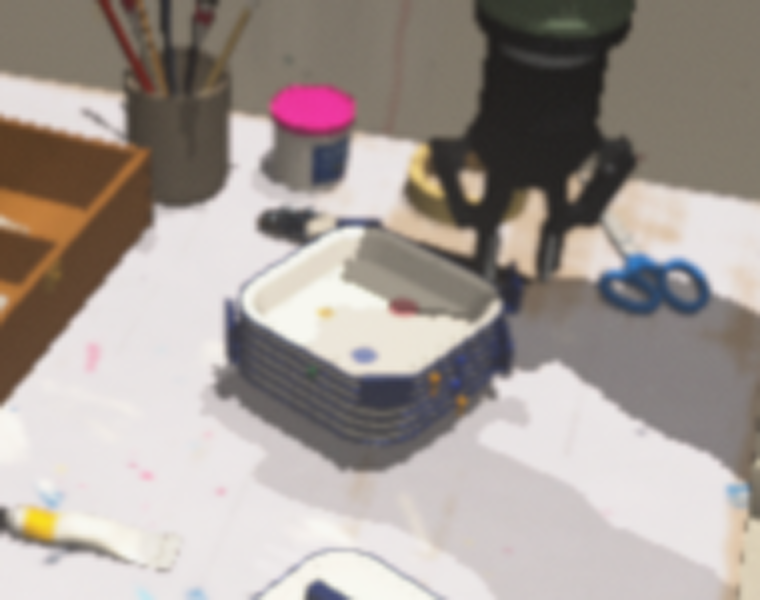

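The fingers, at crop (487,255) and (548,255), straddle the lug at (512,285). I'll lower and pinch.

```bash

python3 -m creep '[[[-0.3,0,0,0.6,0,0,0],[-0.3,0,0,0.6,0,0,0],[-0.3,0,0,0.4,0,0,0],[-0.3,0,0,0.1,0,0,0],[-0.3,0,0,0,0,0,0]]]'
python3 -m creep '[[[-1,0,0,0,0,0,0],[-1,0,0,0,0,0,0],[-1,0,0,0,0,0,0],[-1,0,0,0,0,0,0],[-1,0,0,0,0,0,0],[-1,0,0,0,0,0,0]]]' 60
python3 - <<'E'
from h import *
goto([.4608,-.246,.2545],108.9)
s=bot.observe();A=R.from_euler("xyz",s["tool_rot"])
# peel: pivot = far foot, 0.1492 from lug along diagonal at 18.8 deg, z .05
d=np.array([np.cos(np.radians(18.9)),np.sin(np.radians(18.9)),0]);lug=np.array([.4610,-.2461,.092]);piv=lug+.1492*d;piv[2]=.05
ax=-np.cross([0,0,1],d) # raise the near side
p=s["position"];n=9;step=.03
pos=[p];rots=[A]
for i in range(1,n+1):
    q=R.from_rotvec(-ax*0) ; r=R.from_rotvec(ax*-step*i)
    if (r.apply(p-piv)+piv)[2]<p[2]: r=r.inv()
    pos.append(r.apply(p-piv)+piv);rots.append(r*A)
    print((rots[i-1].inv().apply(pos[i]-pos[i-1])*100).round(2),(rots[i-1].inv()*rots[i]).as_rotvec().round(3),pos[i].round(3))
E
```

```text
clock: 14.3
position: [0.4608, -0.2461, 0.2547]
tool_rot: [-3.142, -0.0, 1.905]
force: [-0.5, -0.1, 0.6]
grip_width: 0.03
finger_force: 0.0
clock: 15.05
position: [0.4608, -0.2463, 0.2548]
tool_rot: [3.142, 0.0, 1.905]
force: [-2.7, -1.1, 6.7]
grip_width: 0.0032
finger_force: 60.6
t 15.05 pos [ 0.4608 -0.2463  0.2548] rpy [3.142 0.    1.905] q [ 0.69  0.61 -0.42  1.97  0.4   0.64  0.34] grip 0.0032 60.6 F [-2.7 -1.1  6.7]
shift cm [0.03 0.01 0.03] turn [0.    0.    0.004]
[-0.    0.62 -0.44] [ 0.03  0.   -0.  ] [ 0.467 -0.244  0.259]
[-0.    0.62 -0.44] [ 0.03  0.   -0.  ] [ 0.473 -0.242  0.263]
[-0.    0.62 -0.44] [ 0.03  0.   -0.  ] [ 0.479 -0.24   0.267]
[-0.    0.62 -0.44] [ 0.03  0.   -0.  ] [ 0.485 -0.238  0.271]
[-0.    0.62 -0.44] [ 0.03  0.   -0.  ] [ 0.491 -0.236  0.275]
[-0.    0.62 -0.44] [ 0.03  0.   -0.  ] [ 0.498 -0.234  0.278]
[-0.    0.62 -0.44] [ 0.03  0.   -0.  ] [ 0.504 -0.231  0.281]
[-0.    0.62 -0.44] [ 0.03  0.   -0.  ] [ 0.511 -0.229  0.284]
[-0.    0.62 -0.44] [ 0.03  0.   -0.  ] [ 0.518 -0.227  0.287]
```

```bash

python3 -m creep '[[[-1,0,0.41,-0.295,0.02,0,0],[-1,0,0.41,-0.295,0.02,0,0],[-1,0,0.41,-0.295,0.02,0,0],[-1,0,0.41,-0.295,0.02,0,0],[-1,0,0.41,-0.295,0.02,0,0],[-1,0,0.41,-0.295,0.02,0,0],[-1,0,0,0,0,0,0]]]'
python3 -m creep '[[[-1,0,0.41,-0.295,0.02,0,0],[-1,0,0.41,-0.295,0.02,0,0],[-1,0,0.41,-0.295,0.02,0,0],[-1,0,0.41,-0.295,0.02,0,0],[-1,0,0.41,-0.295,0.02,0,0],[-1,0,0.41,-0.295,0.02,0,0],[-1,0,0,0,0,0,0],[-1,0,0,0,0,0,0]]]'
python3 - <<'E'
from h import *
goto([.4608,-.246,.2545],108.9)
f=vision.grab_frame("side");a=f["image"][100:250,230:420];cv2.imwrite("pics/s4.png",cv2.resize(a,None,fx=4,fy=4,interpolation=2))
E
```

```text
clock: 15.92
position: [0.485, -0.2377, 0.2713]
tool_rot: [-3.02, -0.0, 1.905]
force: [-6.6, -2.1, 1.9]
grip_width: 0.0038
finger_force: 60.1
clock: 16.92
position: [0.5106, -0.2289, 0.2846]
tool_rot: [-2.901, 0.0, 1.905]
force: [-5.8, -3.1, 3.1]
grip_width: 0.0035
finger_force: 60.6
t 16.93 pos [ 0.5106 -0.2289  0.2846] rpy [-2.901  0.     1.905] q [ 0.54  0.64 -0.37  1.79  0.41  1.    0.28] grip 0.0035 60.6 F [-5.8 -3.1  3.1]
shift cm [ 0.01 -4.39  4.18] turn [-0.241  0.001  0.004]
```

View pics/s4.png

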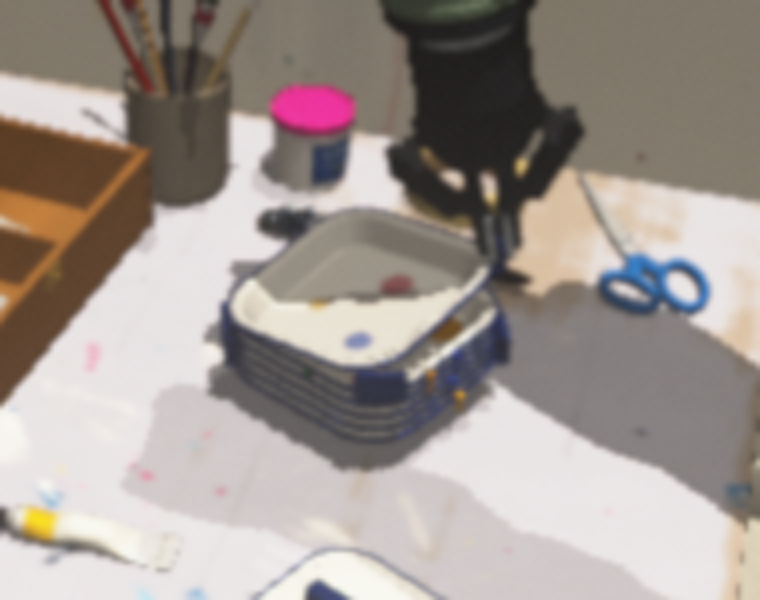

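The lug corner is up at crop (495,265), the heel is still down at (235,290), and the stack is unmoved. Next I'll lift straight up, easing back slightly.

```bash

python3 -m creep '[[[-1,0,-0.17,-0.29,0,0,0],[-1,0,-0.12,-0.29,0,0,0],[-1,0,-0.07,-0.29,0,0,0],[-1,0,-0.07,-0.29,0,0,0],[-1,0,-0.12,-0.5,0,0,0],[-1,0,-0.12,-0.5,0,0,0],[-1,0,-0.24,-0.97,0,0,0],[-1,0,-0.24,-0.97,0,0,0],[-1,0,-0.24,-0.97,0,0,0],[-1,0,-0.24,-0.97,0,0,0],[-1,0,0,0,0,0,0]]]'
python3 - <<'E'
from h import *
goto([.4608,-.246,.2545],108.9)
f=vision.grab_frame("side");a=f["image"][80:250,230:420];cv2.imwrite("pics/s5.png",cv2.resize(a,None,fx=3,fy=3,interpolation=2))
E
```

```text
clock: 18.35
position: [0.5093, -0.2295, 0.3478]
tool_rot: [-2.903, 0.001, 1.905]
force: [0.5, -0.2, -2.4]
grip_width: 0.0034
finger_force: 59.6
t 18.35 pos [ 0.5093 -0.2295  0.3478] rpy [-2.903e+00  1.000e-03  1.905e+00] q [ 0.56  0.55 -0.4   1.75  0.36  1.11  0.33] grip 0.0034 59.6 F [ 0.5 -0.2 -2.4]
shift cm [ 0.03 -2.77 10.28] turn [-0.239  0.001  0.004]
```

View pics/s5.png

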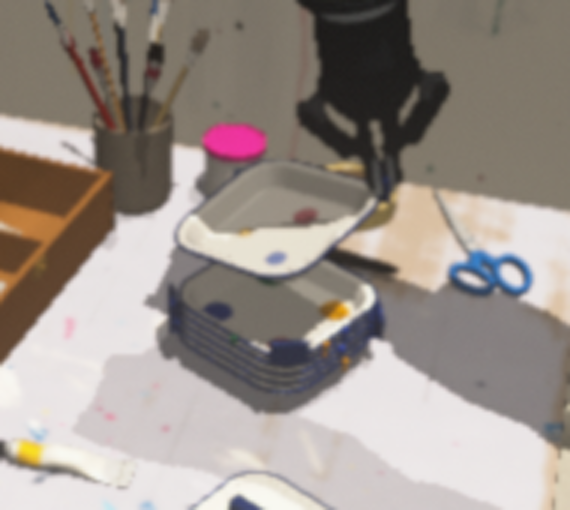

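The tray is free (2.4 N, about its own weight) and the stack is standing where it was. I'll raise it, level it and move left.

```bash

python3 -m creep '[[[-1,0,-0.36,-1.45,0,0,0],[-1,0,-0.36,-1.45,0,0,0],[-1,0,-0.36,-1.45,0,0,0],[-1,0,-0.36,-1.45,0,0,0],[-1,0,-0.36,-1.45,0,0,0],[-1,0,-0.36,-1.45,0,0,0],[-1,0,0,0,-0.06,0,0],[-1,0,0,0,-0.06,0,0],[-1,0,0,0,-0.06,0,0],[-1,0,0,0,-0.06,0,0],[-1,0,0,0,0,0,0]]]'
python3 -c "
from h import *
goto([.45,.02,.425],108.9)"
```

```text
clock: 19.77
position: [0.5086, -0.2298, 0.4371]
tool_rot: [-3.141, 0.0, 1.904]
force: [-0.4, -0.8, -2.6]
grip_width: 0.0033
finger_force: 59.6
t 19.77 pos [ 0.5086 -0.2298  0.4371] rpy [-3.141  0.     1.904] q [ 0.66  0.41 -0.47  1.72  0.21  1.06  0.46] grip 0.0033 59.6 F [-0.4 -0.8 -2.6]
shift cm [25.52  2.64  1.21] turn [-0.     0.     0.003]
```

```bash

python3 -m creep '[[[-1,1,0.1,0,0,0,0],[-1,2.3,0.25,0,0,0,0],[-1,2.5,0.25,0,0,0,0],[-1,2.5,0.25,0,0,0,0],[-1,2.5,0.25,0,0,0,0],[-1,2.5,0.25,0,0,0,0],[-1,2.5,0.25,0.2,0,0,0],[-1,2.5,0.25,0.2,0,0,0],[-1,2.5,0.25,0.2,0,0,0],[-1,2.5,0.25,0.2,0,0,0],[-1,1.6,0.2,0.2,0,0,0],[-1,0.6,0.1,0.1,0,0,0]]]'
python3 -m creep '[[[-1,0,0,0,0,0,0],[-1,0,0,0,0,0,0],[-1,0,0,0,0,0,0],[-1,0,0,0,0,0,0]]]'
python3 - <<'E'
from h import *
goto([.45,.02,.425],108.9)
f=vision.grab_frame("side");cv2.imwrite("pics/s6.png",f["image"])
g=vision.grab_frame("top");P=cloud(g)
w=P[100:300,200:420];m=(w[...,2]>.2)&(w[...,2]<.275)
# tray floor plane
Q=w[m];print(len(Q),Q.min(0).round(3),Q.max(0).round(3))
h,e=np.histogram(Q[:,2],30);zc=e[h.argmax()]
q=Q[abs(Q[:,2]-zc)<.012];c=np.linalg.lstsq(np.c_[q[:,:2],np.ones(len(q))],q[:,2],rcond=None)[0];print("floor",zc,"slopes",c[:2].round(3),len(q))
# stack rim/lugs vs before
a=np.load("top0.npy",allow_pickle=True).item();A=cloud(a)
for n,C in(("before",A),("now",P)):
    m=np.zeros(C.shape[:2],bool);m[150:255,310:420]=1;m&=(C[...,2]>.055)&(C[...,2]<.075 if n=="now" else C[...,2]<.085)
    Q=C[m];print(n,cv2.minAreaRect(np.float32(Q[:,:2])*1000))
cv2.imwrite("pics/t6.png",g["image"])
E
```

```text
clock: 21.28
position: [0.4495, 0.0219, 0.4257]
tool_rot: [-3.141, 0.0, 1.907]
force: [1.1, -1.1, -1.7]
grip_width: 0.0032
finger_force: 59.6
clock: 21.78
position: [0.4504, 0.0198, 0.4256]
tool_rot: [-3.142, -0.0, 1.904]
force: [0.6, 0.8, -1.8]
grip_width: 0.0031
finger_force: 59.6
t 21.77 pos [0.4504 0.0198 0.4256] rpy [-3.142 -0.     1.904] q [ 0.33  0.26 -0.6   1.99  0.18  0.94 -0.03] grip 0.0031 59.6 F [ 0.6  0.8 -1.8]
shift cm [ 0.03 -0.03  0.06] turn [-0.    -0.     0.004]
4195 [ 0.491 -0.036  0.226] [0.627 0.123 0.254]
floor 0.22949265853271827 slopes [0.016 0.004] 3015
before ((551.4310302734375, -217.3616943359375), (158.81851196289062, 159.09230041503906), 64.75414276123047)
now ((551.826171875, -214.81600952148438), (158.48056030273438, 155.48275756835938), 62.62744903564453)
```

View pics/s6.png

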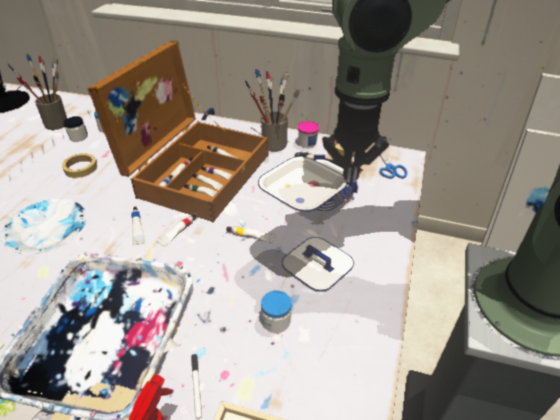

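The tray is held level at (305,182), with a floor slope of about 1° and its feet at about 22 cm. The lid lies flat at (318,263), the jar (276,310) and tube are untouched, and the stack is in place within about 2 mm.

```bash
python3 -c "
from workcell import bot
print(bot.job_done())"
```

```text
the job is handed in; nothing more can be done
None
```

I've handed the job in: the lid lies flat and right way up on the table, and the top tray is peeled off and held level by its lug, about 22 cm up and clear to the left of the stack. The stack reads within about 3 mm of where it stood, the jar and tube look untouched in the last picture, and the clock read about 22 s.

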